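# Probe the depth of a sample cup and lock the gauge

## Task

Slide the carriage of the depth gauge fully home against its stop so that the sample cup stands under the probe, then take the wing knob and lower the probe gently into the cup until its sprung foot rests lightly on the bottom. Keeping it there, turn the knob clockwise until it locks, so that the probe stays on the bottom when you let go. Leave the other things on the bench where they are.

Things in the scene. Friction and masses are not known exactly. Their poses are not given: they have to be found in the camera images.
- gauge: depth gauge, fixed: base plate 110 x 300 x 14 mm (x -40 to 70, y -95 to 205 mm), steel column behind, grey bracket (x -21 to 71, y -20 to 20 mm, bush up to 155 mm above the bench) that guides the upright probe. Origin: on the bench under the probe's axis; x towards the column (away from the robot), y along the base to the end where the carriage runs out, z up.
- carriage: steel carriage 46 x 170 x 10 mm with a grey sample cup and a push post on it; slides along the gauge's y. Origin: 14 mm above the bench, under the cup's axis; axes as the gauge's. Its y in the gauge's frame is 0 when home against the stop (cup under the probe), up to 85 mm when out. About 1.5 N of friction; stays where it is left.
- post (a point): on the axis of the carriage's push post (14 mm diameter, 45 mm high above the carriage), 12 mm below its top and 32 mm above the carriage's upper face; 120 mm from the cup's axis in y
- cup_mouth (a point): centre of the mouth of the sample cup (42 mm outside diameter, 48 mm high, bore 16 mm), 72 mm above the bench. The bottom of the bore is a fixed insert whose height differs from time to time and is not measured: it lies 20 to 38 mm below the mouth.
- spindle (a joint): how far the probe has been lowered, in m: 0 = up, where its foot hangs 8 mm above the height of the cup's mouth; at most 0.058. A spring lifts it back up with about 2 N (up) to 3.5 N (down) whenever it is neither held nor locked.
- foot: the probe's round foot, 10 mm diameter, on a stem at the lower end of the 10 mm probe rod. Origin: centre of the foot's underside. The foot is sprung: it gives up to 6 mm into the rod at 1.2 N per mm, then it is hard. Lock it with about 2 to 6 N on the bottom (up to 1 N is lost as the grip is let go); never press it with more than 12 N.
- knob_grip (a point): centre of the black wing knob on top of the probe: a flat bar 40 mm long (along this point's x axis), 14 mm thick (y), 30 mm high (z). It is 249 mm above the bench when the probe is up, moves down with the probe and turns about the probe's upright axis.
- knob (a joint): turn of the wing knob in rad, growing clockwise seen from above: 0 = open, the wing pointing at the column; 1.35 = end of its turn, fully locked. It begins to clamp the probe at about 0.7; beyond 1.1 the probe is locked. Turning takes 0.12 to 0.2 Nm, and it stays where it is left.
- beaker: bystander: clear glass beaker 51 x 55 x 72 mm, beyond the stop end of the gauge. Origin: centre of its underside.
- flask: bystander: clear conical flask 63 mm wide, 105 mm high, near the carriage's outer end. Origin: centre of its underside.
- stopper: bystander: rubber stopper, 25 mm, in front of the gauge. Origin: centre of its underside.
- pen: bystander: marker pen 133 mm long, 13 mm thick, lying in front of the gauge. Origin: centre of its underside.
- petri_dish: bystander: flat clear dish, 64 mm diameter, 16 mm high, far left of the gauge. Origin: centre of its underside.
- cell_tube_blue: bystander: blue capped tube, 25 mm diameter, 68 mm high, standing at the right end of the bench. Origin: centre of its underside.

How it is judged:
By the outcome, as a careful person would: the job done as asked, in the order asked, and still so for the second after the job is handed in, with the robot touching nothing.
It also fails if it takes over 46 s, if anything falls off the work surface, if the arm or the gripper's body presses on something with over 40 N, if the wrist force passes 120 N, or if a joint passes its speed limit or range.

## Robot

A 6-joint arm with a two-finger parallel gripper is mounted at the origin on a cart in front of the work surface, level with it; the furniture and walls round the work are solid. World frame = base frame: x ahead of the robot, y to its left, z up, the work surface at z = 0. Lengths are in m, angles in rad, forces in N, time in s.
With the tool pointing down it reaches from about 0.225 to 0.875 m from the base axis. Payload 3.4 kg.
Tool frame: the origin (TCP) lies on the centre line of the jaws, within the pads' length; the fingertips stand 11 mm ahead of it and the grasp point (between the pads) lies 8 mm behind it; z points along the fingers, y is the line along which they close (so a half turn about z gives the same grasp; the last joint's range is limited). The gripper opens to 85 mm and grips with 20 to 120 N. Pads are 22 mm wide; open, the fingers measure 114 mm over their backs; the gripper's body (76 mm by 85 mm) begins 54 mm behind the grasp point. The pads swing forward as they close: fully open they stand 13 mm farther back than shut.
Start: joints at [1.073, 0.276, 1.505, -0, 1.361, -0.121], TCP at [0.212, 0.535, 0.242] pointing down, gripper open.
Joint ranges: [-2.89, 2.89], [-0.75, 2.08], [0.22, 2.7], [-1.18, 4.32], [0.11, 2.71], [-2.7, 2.7]. Speed limits (rad/s): [2.57, 2.57, 3.14, 3.14, 3.14, 3.14].

## Interface

Orientations are given as a unit quaternion [w, x, y, z].
In Python, from rig import manip, eyes, job gives the robot as it stands.
- The arm moves only by the tool drive_tool, never from a script. Its argument "rows" is a list of rows, each a list of 3 entries, a list of its own where there are three numbers: the turn, a rotation vector about the world's x, y, z in rad, then the shift along the world's x, y, z in cm, then the finger opening in cm, from 0 to 8.54. A call has 1 to 8 rows; each row shifts and turns the commanded pose from where the row before left it; what a row does not reach is not made up. A row lasts 1/8 s, in which the tool goes at most 62.5 mm and 10.7 degrees, less where a joint would pass 70% of its speed; a pose out of reach is approached as far as the arm can. A call is refused whole if a number of a shift passes 6.25 or a number of a turn 0.188, either way. A call with a gripper value outside its range is refused whole. The fingers move at their own pace and stop on an object; "force" is the grip in N (left out, the last holds). Time passes only in rows, so rows that do not move let the fingers close. It gives the time, the measured TCP pose, the force, the opening and the grip force at its end, in the units of the state.
- manip.get_state(): the state, without advancing time (a new reading comes with each control period).
- eyes.get_image(name): name is "scene" or "side" or "wrist"; returns the picture (480x640x3 uint8, red, green, blue); there is no depth.
- eyes.get_calibration(name): a dict with "camera_matrix" (3x3 intrinsics, pixels), "k1" (the pictures are not rectified: a ray, as slopes to the right and down, at radius r is drawn at 1 + k1 r^2 times it, then the intrinsics apply), "view" (4x4, takes a point from world to camera coordinates). Camera axes: x right, y up, looking along -z (the intrinsics and any distortion apply to the point x, -y, -z); pixel columns grow to the right and rows downward; lengths in m; the calibration is good to about 2 mm. A picture is of the moment at which its call begins: read the wrist's pose just before it. get_calibration takes no time and is no camera call; for the wrist camera it gives the pose at the moment of the call.
- job.sign_off(): hands the job in; it is judged then, once.
The state is a dict: "clock": time; "qpos": joint angles; "qd": joint speeds; "effort": joint torques, N m; "position": TCP position; "ee_rot": TCP orientation; "contact_force": force on the tool from outside, world axes, zero at the start; "moment": the same for the moment, N m; "width": finger opening in m; "gripper_force": force on a finger pad.
Only numpy, scipy, OpenCV 4.12 (cv2) and the standard library are available. Lean on these libraries where they do the work, as an engineer would, in place of code of your own. Each camera call takes 0.05 s, during which the arm holds its last target. There are 200 camera calls.

## Working session

There is one attempt and no reset: what is moved stays moved. The work goes in short steps, Python scripts to look and compute and a tool call to move; the robot and the scene stay as the last step left them, time stands still between calls to the robot, and variables do not carry over. Pictures are saved under pics/ and viewed, at most 10 in all, crops included, and the job is handed in when it is done.

Besides the shell and the picture viewer there is one more tool, called after "Request:" as name(argument=value, ...) on one line, values as JSON. drive_tool: Moves the arm, as the interface text tells. Its arguments: {"type":"object","properties":{"rows":{"type":"array"},"force":{"type":"number"}},"required":["rows"]}

```bash
mkdir -p pics; ls
cat > h.py <<'E'
import numpy as np, cv2
from rig import manip, eyes, job
def save(n,f):
    im=eyes.get_image(n); cv2.imwrite('pics/'+f,im[:,:,::-1]); return im
def proj(n,P):
    c=eyes.get_calibration(n); V=np.array(c['view']);K=np.array(c['camera_matrix'])
    P=np.atleast_2d(P); p=(V[:3,:3]@P.T).T+V[:3,3]
    s=np.c_[p[:,0]/-p[:,2],-p[:,1]/-p[:,2]]; r2=(s**2).sum(1,keepdims=True)
    s=s*(1+c['k1']*r2); return s@K[:2,:2].T+K[:2,2]
def ray(n,uv):
    c=eyes.get_calibration(n); V=np.array(c['view']);K=np.array(c['camera_matrix'])
    d=np.linalg.solve(K,[uv[0],uv[1],1])[:2]; s=d.copy()
    for _ in range(30): s=d/(1+c['k1']*(s@s))
    R=V[:3,:3]; o=-R.T@V[:3,3]; return o,R.T@np.array([s[0],-s[1],-1])
def atz(n,uv,z):
    o,d=ray(n,uv); return o+d*(z-o[2])/d[2]
def tri(obs):
    A=np.zeros((3,3));b=np.zeros(3)
    for n,uv in obs:
        o,d=ray(n,uv);d/=np.linalg.norm(d);M=np.eye(3)-np.outer(d,d);A+=M;b+=M@o
    return np.linalg.solve(A,b)
E
python3 - <<'E'
from h import *
save('scene','a.png');save('side','b.png')
s=manip.get_state();print(s)
for n in('scene','side','wrist'):
    c=eyes.get_calibration(n);V=np.array(c['view']);print(n,c['k1'],-V[:3,:3].T@V[:3,3],-V[2,:3])
E
```

```text
pics
{'clock': 0.1, 'qpos': array([ 1.07300786e+00,  2.76556347e-01,  1.50600909e+00,  4.88873539e-07,
        1.36066966e+00, -1.21008691e-01]), 'qd': array([-3.77979757e-04, -1.16345309e-03, -3.58243122e-03,  1.91185003e-05,
        5.81800157e-05,  1.85811523e-05]), 'effort': array([ 3.12270487e-03, -4.17696297e+01, -2.46408069e+01, -2.34949030e-04,
        5.77712985e-03, -2.99689233e-07]), 'position': array([0.21135633, 0.53427271, 0.24151113]), 'ee_rot': array([-2.50278008e-04,  1.87277503e-01,  9.82306705e-01, -7.82154645e-04]), 'contact_force': array([-0.31679317, -0.08845454,  0.03770088]), 'moment': array([0.00608394, 0.01500571, 0.04321785]), 'gripper_force': 0.0, 'width': 0.0856791720486576}
scene 0.005939938651083998 [ 0.05917057 -0.6841518   0.87167078] [ 0.3805651   0.67915439 -0.62763008]
side -0.1033599484748018 [-0.02590896 -0.73295955  0.81653569] [ 0.44427587  0.7086362  -0.54813656]
wrist 0.014855247086391528 [0.14143702 0.56226222 0.37344727] [ 0.27396571 -0.11001881 -0.9554259 ]
```

View pics/a.png

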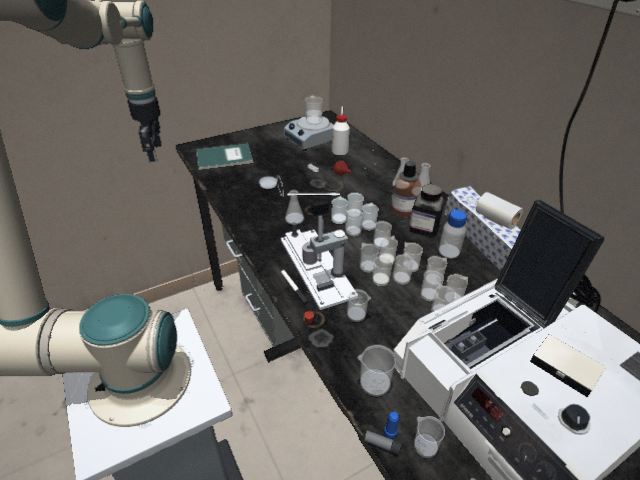

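View pics/b.png

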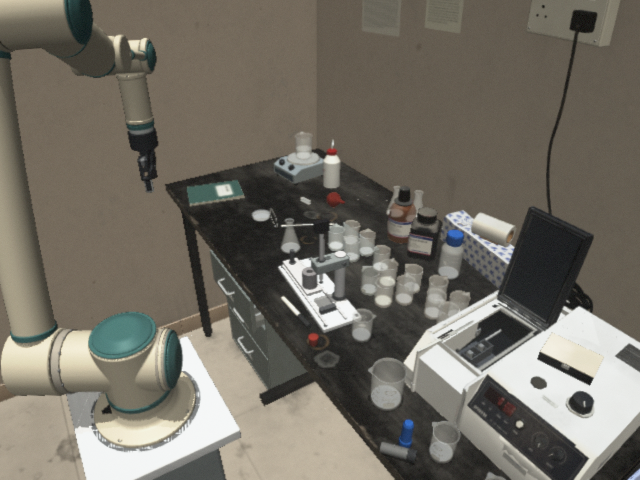

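The scene picture shows the gauge around (318,265), and the side picture shows it at (320,275). The knob is at about (320,215) and (321,230). I'll enlarge both.

Run:
```python
import cv2,numpy as np
a=cv2.imread('pics/a.png')[185:320,260:380];b=cv2.imread('pics/b.png')[200:335,260:380]
f=lambda i:cv2.resize(i,None,fx=3.3,fy=4.4*0.75,interpolation=cv2.INTER_CUBIC)
cv2.imwrite('pics/c.png',np.hstack([f(a),f(b)]));print(f(a).shape)
```

```text
(446, 396, 3)
```

View pics/c.png

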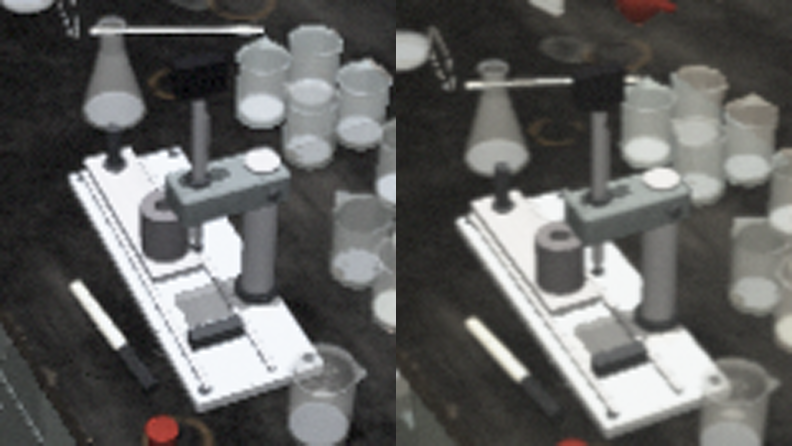

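The enlarged crops show the base corners, the post at top left, the cup in front of the bracket, the black knob and the probe foot. The carriage is out. I'll fit the gauge pose to these points.

```bash
cat > fit.py <<'E'
from h import *
from scipy.optimize import least_squares
S=3.3
sc=[(72,178),(200,404),(322,357),(202,77),(112,127),(163,204)]
sd=[(61,220),(212,432),(326,378),(202,85),(104,165),(160,236)]
ob=[('scene',np.array(sc)/S+[260,185]),('side',np.array(sd)/S+[260,200])]
def world(p):
    x,y,t,c=p
    L=np.array([[-.04,.205,.014],[-.04,-.095,.014],[.07,-.095,.014],[0,0,.249],[0,c+.12,.069],[0,c,.072]])
    R=np.array([[np.cos(t),-np.sin(t),0],[np.sin(t),np.cos(t),0],[0,0,1]])
    return L@R.T+[x,y,0]
def f(p): return np.concatenate([(proj(n,world(p))-u).ravel() for n,u in ob])
if __name__=='__main__':
    for k in range(6): print(k,tri([(n,u[k]) for n,u in ob]),atz('scene',ob[0][1][k],world([0,0,0,0])[k,2]),atz('side',ob[1][1][k],world([0,0,0,0])[k,2]))
    r=least_squares(f,[.5,.2,0,.05]);print(r.x,np.round(f(r.x).reshape(2,6,2),1));print(world(r.x))
    print(manip.get_state()['clock'])
E
python3 fit.py
```

```text
0 [0.47280055 0.27922203 0.01281006] [0.4727772  0.27659027 0.014     ] [0.47157824 0.27908764 0.014     ]
1 [ 0.45368188  0.00313159 -0.01159439] [ 0.44204688 -0.01636629  0.014     ] [ 0.43904514 -0.02004915  0.014     ]
2 [ 0.55663972 -0.00765215  0.00168933] [ 0.5509053  -0.01958358  0.014     ] [ 0.54661312 -0.01618763  0.014     ]
3 [0.48784397 0.0702637  0.2519694 ] [0.49053502 0.07213806 0.249     ] [0.49003132 0.07634944 0.249     ]
4 [0.5071719  0.2609735  0.07026925] [0.50789856 0.2624231  0.069     ] [0.50806408 0.26271388 0.069     ]
5 [0.50588988 0.16391746 0.05430787] [0.49646327 0.14498011 0.072     ] [0.49333356 0.14370738 0.072     ]
[ 0.48965697  0.07573213 -0.10086402  0.06897156] [[[-1.7 -1.1]
  [-0.9 -0.2]
  [ 0.9  1.7]
  [-1.1 -0.7]
  [ 0.  -0.3]
  [ 0.2  0.1]]

 [[-1.1 -0.7]
  [-0.7 -1.4]
  [ 3.2  1.7]
  [ 0.   0.2]
  [ 0.  -0.2]
  [ 0.9 -0.5]]]
[[ 0.47050235  0.28371795  0.014     ]
 [ 0.44029442 -0.01475731  0.014     ]
 [ 0.54973535 -0.02583355  0.014     ]
 [ 0.48965697  0.07573213  0.249     ]
 [ 0.5086851   0.26374325  0.069     ]
 [ 0.49660193  0.14435315  0.072     ]]
0.1
```

Run:
```python
from h import *
S=3.3
a=np.array
# flask base ellipse: scene bottom (113,130), left/right x 83..146 at y~108 ; side bottom (100,174)
print(atz('scene',a((114,108))/S+[260,185],.012),atz('side',a((100,153))/S+[260,200],.012))
print(tri([('scene',a((112,20))/S+[260,185]),('side',a((97,64))/S+[260,200])]))
```

```text
[0.55493454 0.35567124 0.012     ] [0.55566159 0.35861517 0.012     ]
[0.56784518 0.38081293 0.09465001]
```

Request:
drive_tool(rows=[[[0,0,-0.162],[3.7,-3.4,-0.6],4],[[0,0,-0.162],[3.7,-3.4,-0.6],4],[[0,0,-0.162],[3.7,-3.4,-0.6],4],[[0,0,-0.162],[3.7,-3.4,-0.6],4],[[0,0,-0.162],[3.7,-3.4,-0.6],4],[[0,0,-0.162],[3.7,-3.4,-0.6],4],[[0,0,-0.162],[3.7,-3.4,-0.6],4],[[0,0,-0.162],[3.7,-3.2,-0.6],4]])

```text
clock: 1.1
position: [0.5084, 0.2633, 0.1938]
ee_rot: [-0.0, 0.744, 0.668, -0.0]
contact_force: [1.2, 0.9, -0.6]
width: 0.0401
gripper_force: 0.0
```

Run:
```python
from h import *
save('wrist','w1.png')
print(proj('wrist',[[.5087,.2637,.069],[.4966,.1444,.072],[.558,.362,.0]]))
```

```text
[[312.66733568 235.6808063 ]
 [315.19481632 373.7097933 ]
 [357.99324778  96.16458203]]
```

View pics/w1.png

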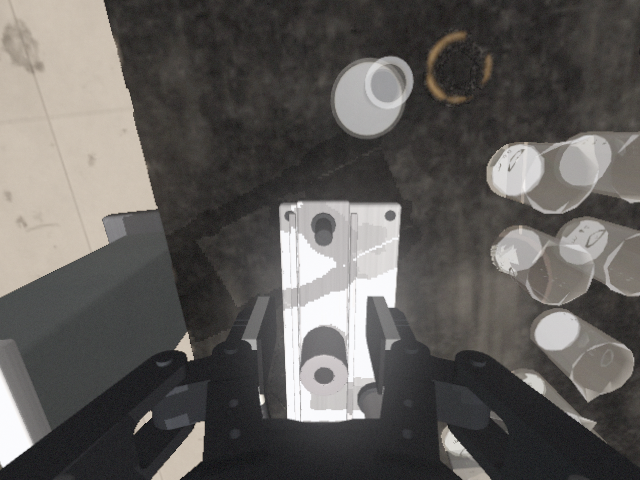

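The wrist view shows the post top at (323,222), the cup mouth at (324,375) and the flask at (368,98), with the carriage edges upright. I'll convert these to positions.

Run:
```python
from h import *
for uv,z in [((323,221),.069),((325,375),.072),((282,206),.014),((399,206),.014),((367,105),.0)]: print(uv,atz('wrist',uv,z))
print(manip.get_state()['position'])
```

```text
(323, 221) [0.51764894 0.27404303 0.069     ]
(325, 375) [0.50466424 0.14216923 0.072     ]
(282, 206) [0.48213912 0.27868672 0.014     ]
(399, 206) [0.5854346  0.26689343 0.014     ]
(367, 105) [0.56508453 0.3542089  0.        ]
[0.51347659 0.25904533 0.19282642]
```

Run:
```python
from h import *
for k in range(2):
    print(manip.get_state()['position'],manip.get_state()['qd'].round(3))
    c=eyes.get_calibration('wrist'); im=save('wrist',f'w2{k}.png')[:,:,::-1]
import h; eyes_get=eyes.get_calibration
a=cv2.imread('pics/w1.png')
for (u,v),z,w in [((323,221),.069,14),((325,375),.072,22),((282,206),.014,10),((399,206),.014,10)]:
    t=a[v-w:v+w+1,u-w:u+w+1]; r=cv2.matchTemplate(np.ascontiguousarray(im),t,cv2.TM_CCOEFF_NORMED);_,m,_,p=cv2.minMaxLoc(r)
    uv=(p[0]+w,p[1]+w);print(m,uv,atz('wrist',uv,z))
s=manip.get_state();print(s['position'],s['contact_force'],s['clock'])
```

```text
[0.51347659 0.25904533 0.19282642] [ 0.053 -0.015  0.016  0.038  0.013 -0.121]
[0.51085698 0.26129127 0.19301572] [ 0.058 -0.025  0.024  0.068  0.042 -0.037]
0.9837669134140015 (320, 219) [0.51010886 0.28003859 0.069     ]
0.9806562662124634 (322, 373) [0.49802872 0.14863955 0.072     ]
0.9774898290634155 (279, 204) [0.47383724 0.28490421 0.014     ]
0.9967418313026428 (396, 204) [0.57716869 0.2741259  0.014     ]
[0.50880386 0.26290822 0.19327833] [-0.48975602 -0.05952265 -0.08721257] 1.25
```

Request:
drive_tool(rows=[[[0,0,0],[0.2,0.4,-4.0],4],[[0,0,0],[0,0,-4.0],4],[[0,0,0],[0,0,-4.0],4],[[0,0,0],[0,0,-2.1],4],[[0,0,0],[0,0,0],4],[[0,0,0],[0,0,0],4],[[0,0,0],[0,0,0],1.0],[[0,0,0],[0,0,0],1.0]], force=25)

```text
clock: 2.25
position: [0.5109, 0.2691, 0.0547]
ee_rot: [0.001, 0.742, 0.67, 0.002]
contact_force: [0.6, 0.7, 2.3]
width: 0.0129
gripper_force: 25.1
```

Request:
drive_tool(rows=[[[0,0,0],[0,0,0],1.0],[[0,0,0],[0,0,0],1.0]])

```text
clock: 2.5
position: [0.5109, 0.2692, 0.0547]
ee_rot: [0.001, 0.742, 0.67, 0.002]
contact_force: [0.2, 1.2, 6.6]
width: 0.013
gripper_force: 25.4
```

Request:
drive_tool(rows=[[[0,0,0],[-0.1,-1.0,0],1.0],[[0,0,0],[-0.1,-1.0,0],1.0],[[0,0,0],[-0.1,-1.0,0],1.0],[[0,0,0],[-0.1,-1.0,0],1.0],[[0,0,0],[-0.1,-1.0,0],1.0],[[0,0,0],[-0.1,-1.0,0],1.0],[[0,0,0],[0,-0.3,0],1.0],[[0,0,0],[0,0,0],1.0]])

```text
clock: 3.5
position: [0.5043, 0.2056, 0.0546]
ee_rot: [0.0, 0.742, 0.67, 0.001]
contact_force: [-0.8, -0.9, 7.2]
width: 0.0127
gripper_force: 25.6
```

Request:
drive_tool(rows=[[[0,0,0],[-0.03,-0.3,0],1.0],[[0,0,0],[-0.03,-0.3,0],1.0],[[0,0,0],[0,0,0],1.0],[[0,0,0],[0,0,0],1.0]])

```text
clock: 4.0
position: [0.5038, 0.2001, 0.0547]
ee_rot: [0.0, 0.742, 0.67, 0.001]
contact_force: [-0.8, 1.1, 7.9]
width: 0.013
gripper_force: 25.6
```

Request:
drive_tool(rows=[[[0,0,0],[-0.02,-0.2,0],1.0],[[0,0,0],[0,0,0],1.0]])

```text
clock: 4.25
position: [0.5038, 0.2, 0.0547]
ee_rot: [-0.001, 0.743, 0.669, 0.003]
contact_force: [-0.2, 6.0, 7.6]
width: 0.0128
gripper_force: 25.5
```

Request:
drive_tool(rows=[[[0,0,0],[-0.02,-0.2,0],1.0],[[0,0,0],[0,0,0],1.0]])

```text
clock: 4.5
position: [0.5038, 0.2, 0.0547]
ee_rot: [-0.002, 0.743, 0.669, 0.004]
contact_force: [-0.6, 13.0, 4.7]
width: 0.0128
gripper_force: 25.3
```

Request:
drive_tool(rows=[[[0,0,0],[0,0.2,0],1.0],[[0,0,0],[0,0,0],4],[[0,0,0],[0,0,0],4],[[0,0,0],[0,0,1.0],4],[[0,0,0],[0,0,5.0],4],[[0,0,0],[0,0,6.0],4],[[0,0,0],[0,0,6.0],4],[[0,0,0],[0,0,6.0],4]])

```text
clock: 5.5
position: [0.5021, 0.1973, 0.2959]
ee_rot: [0.0, 0.742, 0.67, 0.0]
contact_force: [0.3, 0.9, -0.3]
width: 0.0403
gripper_force: 0.0
```

Request:
drive_tool(rows=[[[0,0,0.175],[0,0,3.0],5],[[0,0,0.175],[-0.2,-1.7,0],5],[[0,0,0.175],[-0.2,-1.7,0],5],[[0,0,0.175],[-0.2,-1.7,0],5],[[0,0,0.175],[-0.2,-1.7,0],5],[[0,0,0.175],[-0.2,-1.7,0],5],[[0,0,0.175],[-0.2,-1.7,0],5],[[0,0,0.175],[-0.2,-1.6,0],5]])

```text
clock: 6.5
position: [0.4881, 0.0788, 0.3237]
ee_rot: [-0.0, 0.133, 0.991, -0.0]
contact_force: [0.3, 0.1, 0.1]
width: 0.05
gripper_force: 0.0
```

Request:
drive_tool(rows=[[[0,0,0.174],[0,0,0],5],[[0,0,0],[0,0,0],5],[[0,0,0],[0,0,0],5]])

```text
clock: 6.88
position: [0.4884, 0.0797, 0.3235]
ee_rot: [0.0, 0.051, 0.999, 0.0]
contact_force: [-0.4, -0.5, 0.5]
width: 0.05
gripper_force: 0.0
```

Run:
```python
from h import *
s=manip.get_state();print(s['position'],s['contact_force'],s['qpos'])
save('wrist','k1.png')
p=s['position']
print(proj('wrist',[[.491,.079,.264],[.4966,.1444,.072],[.470,.2837,.014]]))
```

```text
[0.48840321 0.07968053 0.3235461 ] [-0.39920158 -0.4699162   0.48814973] [ 2.09402061e-02  1.16418289e-01  1.51353661e+00  1.03570325e-04
  1.51155523e+00 -1.44861856e+00]
[[319.59151288 276.96242755]
 [379.81768746 210.14525628]
 [485.62996831 168.04050688]]
```

View pics/k1.png

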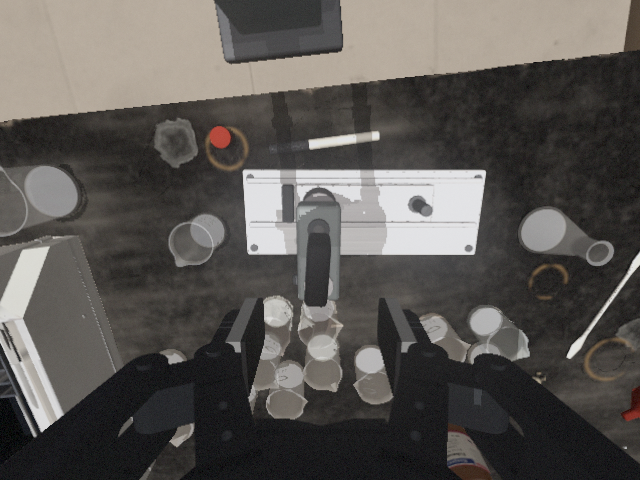

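The wing knob runs from about (319,235) to (316,306) in the picture and lines up with the gauge. The cup is under the bracket and the post is at (420,207). I'll enlarge the knob.

Run:
```python
from h import *
a=cv2.imread('pics/k1.png')[180:320,270:370]
a=np.clip(a.astype(float)*1.8,0,255).astype(np.uint8)
cv2.imwrite('pics/k2.png',cv2.resize(a,None,fx=4,fy=4,interpolation=cv2.INTER_CUBIC))
for c in [(.491,.079),(.489,.077)]:
  P=[]
  for z in(.264,.234):
    for x in(-.02,.02):
      for y in (-.007,.007):
        P.append([c[0]+x+.102*y,c[1]+y-.102*x,z])
  print((proj('wrist',P)-[270,180]).round(1).tolist())
  print(np.round((proj('wrist',P)-[270,180])*4).astype(int).tolist())
```

```text
[[37.2, 63.9], [62.1, 63.9], [37.8, 128.2], [61.3, 128.2], [38.9, 50.5], [60.7, 50.5], [39.3, 107.7], [60.0, 107.8]]
[[149, 256], [248, 256], [151, 513], [245, 513], [156, 202], [243, 202], [157, 431], [240, 431]]
[[33.3, 60.8], [58.2, 60.9], [34.1, 125.4], [57.7, 125.5], [35.5, 47.8], [57.3, 47.8], [36.1, 105.3], [56.8, 105.3]]
[[133, 243], [233, 244], [136, 502], [231, 502], [142, 191], [229, 191], [144, 421], [227, 421]]
```

View pics/k2.png

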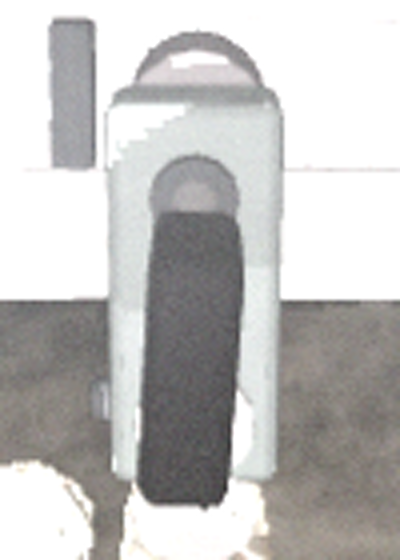

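The knob is centred about 2 mm to −y of the jaws and turned about 0.04 rad clockwise. I'll correct for that and descend.

Request:
drive_tool(rows=[[[0,0,-0.04],[0.26,-0.2,0],5],[[0,0,0],[0,0,-3.0],5],[[0,0,0],[0,0,-3.0],5],[[0,0,0],[0,0,-2.0],5],[[0,0,0],[0,0,0],4],[[0,0,0],[0,0,0],3],[[0,0,0],[0,0,0],3]], force=30)

```text
clock: 7.8
position: [0.492, 0.0777, 0.2445]
ee_rot: [0.001, 0.07, 0.998, 0.0]
contact_force: [0.6, 0.1, -1.0]
width: 0.0301
gripper_force: 0.0
```

Run:
```python
from h import *
s=manip.get_state();print(s['position'],s['contact_force'],s['moment'])
save('wrist','k3.png')
```

```text
[0.49196834 0.07768091 0.24445844] [ 0.59022084  0.09924962 -1.00721466] [ 0.01435535 -0.02488894 -0.035265  ]
```

View pics/k3.png

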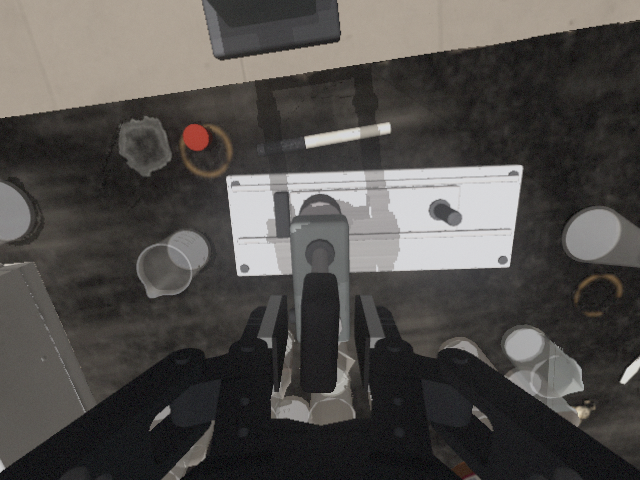

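The knob at (320,330) is centred between the pads and aligned with them, so I'll close.

Request:
drive_tool(rows=[[[0,0,0],[0,0,0],1.0],[[0,0,0],[0,0,0],1.0],[[0,0,0],[0,0,0],1.0],[[0,0,0],[0,0,0],1.0]], force=40)

```text
clock: 8.35
position: [0.4915, 0.0773, 0.2436]
ee_rot: [0.0, 0.069, 0.998, -0.0]
contact_force: [0.1, -2.5, 2.9]
width: 0.0134
gripper_force: 42.6
```

Request:
drive_tool(rows=[[[0,0,0],[0,0,-0.5],1.0],[[0,0,0],[0,0,-0.5],1.0],[[0,0,0],[0,0,0],1.0],[[0,0,0],[0,0,0],1.0]])

```text
clock: 8.85
position: [0.4914, 0.0773, 0.2333]
ee_rot: [0.0, 0.069, 0.998, -0.0]
contact_force: [0.8, -4.2, 2.3]
width: 0.0136
gripper_force: 42.4
```

Request:
drive_tool(rows=[[[0,0,0],[0,0,-0.5],1.0],[[0,0,0],[0,0,-0.5],1.0],[[0,0,0],[0,0,0],1.0],[[0,0,0],[0,0,0],1.0]])

```text
clock: 9.35
position: [0.4915, 0.0774, 0.223]
ee_rot: [0.0, 0.069, 0.998, -0.0]
contact_force: [1.0, -5.4, 2.5]
width: 0.0129
gripper_force: 42.5
```

Request:
drive_tool(rows=[[[0,0,0],[0,-0.1,-0.3],1.0],[[0,0,0],[0,0,-0.3],1.0],[[0,0,0],[0,0,0],1.0],[[0,0,0],[0,0,0],1.0]])

```text
clock: 9.85
position: [0.4914, 0.0772, 0.2173]
ee_rot: [0.0, 0.069, 0.998, 0.001]
contact_force: [2.4, -0.4, 2.7]
width: 0.0134
gripper_force: 42.4
```

Request:
drive_tool(rows=[[[0,0,0],[0,0,-0.2],1.0],[[0,0,0],[0,0,0],1.0],[[0,0,0],[0,0,0],1.0]])

```text
clock: 10.22
position: [0.4914, 0.0771, 0.2154]
ee_rot: [0.0, 0.069, 0.998, 0.001]
contact_force: [2.6, 0.3, 3.0]
width: 0.0134
gripper_force: 42.5
```

Request:
drive_tool(rows=[[[0,0,0],[0,0,-0.2],1.0],[[0,0,0],[0,0,0],1.0],[[0,0,0],[0,0,0],1.0]])

```text
clock: 10.6
position: [0.4914, 0.0771, 0.2133]
ee_rot: [0.0, 0.069, 0.998, 0.0]
contact_force: [2.9, 1.8, 2.1]
width: 0.0136
gripper_force: 42.5
```

Request:
drive_tool(rows=[[[0,0,0],[0.06,0,-0.2],1.0],[[0,0,0],[0,0,0],1.0],[[0,0,0],[0,0,0],1.0]])

```text
clock: 10.98
position: [0.4914, 0.077, 0.2111]
ee_rot: [-0.0, 0.069, 0.998, 0.0]
contact_force: [1.5, 2.8, 2.7]
width: 0.0135
gripper_force: 42.5
```

Request:
drive_tool(rows=[[[0,0,0],[0,0,-0.2],1.0],[[0,0,0],[0,0,0],1.0],[[0,0,0],[0,0,0],1.0]])

```text
clock: 11.35
position: [0.4915, 0.077, 0.2092]
ee_rot: [-0.0, 0.069, 0.998, 0.0]
contact_force: [1.0, 3.7, 2.0]
width: 0.0131
gripper_force: 42.5
```

Request:
drive_tool(rows=[[[0,0,0],[0,0.08,-0.2],1.0],[[0,0,0],[0,0,0],1.0],[[0,0,0],[0,0,0],1.0]])

```text
clock: 11.72
position: [0.4915, 0.0771, 0.2072]
ee_rot: [-0.0, 0.069, 0.998, -0.0]
contact_force: [0.5, 1.9, 2.9]
width: 0.0136
gripper_force: 42.6
```

Request:
drive_tool(rows=[[[0,0,0],[0,0,-0.2],1.0],[[0,0,0],[0,0,0],1.0],[[0,0,0],[0,0,0],1.0]])

```text
clock: 12.1
position: [0.4915, 0.0772, 0.2053]
ee_rot: [-0.0, 0.069, 0.998, -0.0]
contact_force: [-0.6, 0.3, 4.1]
width: 0.0134
gripper_force: 42.8
```

Spindle is about 38 mm, and the force may be starting to rise.

Request:
drive_tool(rows=[[[0,0,0],[0,0,-0.1],1.0],[[0,0,0],[0,0,0],1.0],[[0,0,0],[0,0,0],1.0]])

```text
clock: 12.48
position: [0.4915, 0.0772, 0.2044]
ee_rot: [-0.0, 0.069, 0.998, -0.0]
contact_force: [-2.3, -0.1, 5.4]
width: 0.0136
gripper_force: 42.9
```

Request:
drive_tool(rows=[[[0,0,0],[0,0,-0.1],1.0],[[0,0,0],[0,0,0],1.0],[[0,0,0],[0,0,0],1.0]])

```text
clock: 12.85
position: [0.4915, 0.0772, 0.2036]
ee_rot: [-0.0, 0.069, 0.998, -0.0]
contact_force: [-0.6, -0.0, 5.7]
width: 0.0131
gripper_force: 43.0
```

Request:
drive_tool(rows=[[[0,0,0],[0,0,-0.08],1.0],[[0,0,0],[0,0,0],1.0],[[0,0,0],[0,0,0],1.0],[[0,0,0],[0,0,0],1.0]], force=60)

```text
clock: 13.35
position: [0.4916, 0.0772, 0.203]
ee_rot: [-0.0, 0.069, 0.998, -0.0]
contact_force: [-3.2, -0.1, 6.5]
width: 0.0129
gripper_force: 62.1
```

Request:
drive_tool(rows=[[[0,0,-0.1],[0,0,0],1.0],[[0,0,-0.1],[0,0,0],1.0],[[0,0,-0.1],[0,0,0],1.0],[[0,0,-0.1],[0,0,0],1.0],[[0,0,-0.1],[0,0,0],1.0],[[0,0,0],[0,0,0],1.0],[[0,0,0],[0,0,0],1.0]])

```text
clock: 14.22
position: [0.4915, 0.0769, 0.203]
ee_rot: [0.0, 0.314, 0.949, -0.001]
contact_force: [-3.3, -0.7, 7.1]
width: 0.0127
gripper_force: 62.4
```

Run:
```python
from h import *
s=manip.get_state();print(s['position'],s['contact_force'],s['moment'],s['qpos'])
```

```text
[0.49148256 0.0769427  0.20296762] [-3.28342639 -0.68094303  7.12650345] [-0.06908308  0.35438407 -0.12355492] [ 1.61377855e-02  1.86582382e-01  1.72880939e+00 -1.19734064e-03
  1.22645738e+00 -9.15524817e-01]
```

Request:
drive_tool(rows=[[[0,0,-0.1],[-0.06,0,0],1.0],[[0,0,-0.1],[0,0,0],1.0],[[0,0,-0.1],[0,0,0],1.0],[[0,0,-0.1],[0,0,0],1.0],[[0,0,-0.1],[0,0,0],1.0],[[0,0,0],[0,0,0],1.0],[[0,0,0],[0,0,0],1.0]])

```text
clock: 15.1
position: [0.491, 0.0768, 0.2031]
ee_rot: [0.0, 0.539, 0.842, -0.001]
contact_force: [-2.8, -0.4, 7.8]
width: 0.0132
gripper_force: 62.4
```

Request:
drive_tool(rows=[[[0,0,-0.1],[0,0,0],1.0],[[0,0,-0.1],[0,0,0],1.0],[[0,0,-0.08],[0,0,0],1.0],[[0,0,0],[0,0,0],1.0],[[0,0,0],[0,0,0],1.0]])

```text
clock: 15.72
position: [0.4907, 0.0768, 0.203]
ee_rot: [0.0, 0.651, 0.759, -0.001]
contact_force: [-2.8, -1.2, 8.1]
width: 0.0131
gripper_force: 62.4
```

Run:
```python
from h import *
s=manip.get_state();print(s['position'],s['contact_force'],s['moment'],s['qpos'])
```

```text
[0.49072608 0.07676224 0.20304949] [-2.83124921 -1.2137869   8.09431265] [-0.15113369  0.40350285 -0.05220755] [ 0.01615809  0.18551724  1.72998752 -0.00173286  1.22656036 -0.13560967]
```

Request:
drive_tool(rows=[[[0,0,-0.07],[0,0,0],1.0],[[0,0,0],[0,0,0],1.0],[[0,0,0],[0,0,0],1.0]])

```text
clock: 16.1
position: [0.4907, 0.0766, 0.203]
ee_rot: [0.001, 0.676, 0.737, -0.001]
contact_force: [-3.3, -1.4, 7.5]
width: 0.0134
gripper_force: 63.2
```

Request:
drive_tool(rows=[[[0,0,0],[0,0,0],1.0],[[0,0,0],[0,0,0],1.0],[[0,0,0],[0,0,0],1.8],[[0,0,0],[0,0,0],3],[[0,0,0],[0,0,0],4],[[0,0,0],[0,0,0],4]], force=20)

```text
clock: 16.85
position: [0.4912, 0.0774, 0.2023]
ee_rot: [-0.0, 0.678, 0.735, -0.0]
contact_force: [0.1, 0.5, -1.1]
width: 0.04
gripper_force: 0.0
```

Request:
drive_tool(rows=[[[0,0,0],[0,0,1.0],4],[[0,0,0],[0,0,4.0],4],[[0,0,0],[0,0,5.0],4],[[0,0,0],[0,0,1.0],4],[[0,0,0],[0,0,0],4],[[0,0,0],[0,0,0],4]])

```text
clock: 17.6
position: [0.4903, 0.0775, 0.3111]
ee_rot: [-0.001, 0.678, 0.736, -0.001]
contact_force: [-0.3, -0.2, -0.8]
width: 0.0399
gripper_force: 0.0
```

Run:
```python
from h import *
s=manip.get_state();print(s['position'],s['contact_force'],s['clock'])
w=save('wrist','e1.png');b=save('side','e2.png')
f=lambda i:cv2.resize(np.ascontiguousarray(i[:,:,::-1]),(396,446),interpolation=cv2.INTER_CUBIC)
cv2.imwrite('pics/e.png',np.hstack([f(w[120:420,190:456]),f(b[200:335,260:380])]))
```

```text
[0.49032832 0.07745919 0.31109379] [-0.34406605 -0.216155   -0.8386271 ] 17.6
```

View pics/e.png

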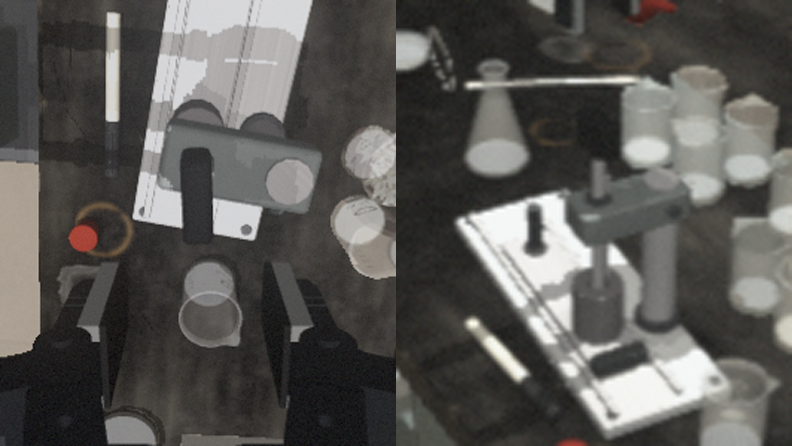

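The wing is turned parallel to the jaws' new angle and the cup sits under the bracket against the stop block. The probe goes into the cup, with the knob near (203,130) in the side crop. I'll check that height, then sign off.

Run:
```python
from h import *
print((proj('side',[[.491,.0775,z] for z in(.249,.209)])-[260,200])*3.3)
print(job.sign_off(), manip.get_state()['clock'])
```

```text
[[202.28177725  83.94373736]
 [202.02883546 131.0429364 ]]
the job is handed in; nothing more can be done
the job is handed in; nothing more can be done
```

The carriage is home against its stop, and the probe is locked on the cup bottom at an estimated 4 N (from foot compression). The knob was turned about 1.35 rad, the gripper is clear, and the job was handed in at about 17.6 s.

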